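# Empty the pebble pail and hang it up

### The arm

A 7-joint arm with a two-finger parallel gripper is mounted at the origin on the work surface. World frame = base frame: x ahead of the robot, y to its left, z up, the work surface at z = 0. Lengths are in m, angles in degrees, forces in N, time in s.
With the tool pointing down it reaches from about 0.425 to 0.875 m from the base axis. Payload 4.7 kg.
Tool frame: the origin (TCP) lies midway between the tips of the shut fingers; the grasp point (between the pads) lies 19 mm behind it; z points along the fingers, y is the direction in which the jaws open and shut (so a half turn about z gives the same grasp; the last joint's range is limited). The gripper opens to 87 mm and grips with 3 to 60 N. Pads are 19 mm wide; open, the fingers measure 117 mm over their backs; the gripper's body (75 mm by 190 mm) begins 51 mm behind the grasp point.
Start: joints at [71.511, 18.392, -4.016, 83.108, 1.295, 78.541, -3.26], TCP at [0.215, -0.614, 0.223] pointing down, gripper open.
Joint ranges: [-163.93, 163.93], [-17.29, 119.83], [-79.2, 71.16], [3.27, 140.29], [-89.18, 269.18], [5.43, 117.66], [-154.24, 154.24]. Speed limits (degrees/s): [147.25, 147.25, 180, 180, 180, 180, 180].

### API

Orientations are given as [roll, pitch, yaw] about the fixed x, y, z axes, in that order (R = Rz(yaw) Ry(pitch) Rx(roll)).
In Python, from cell import env gives the robot as it stands.
- The arm moves only by the tool apply_moves, never from a script. Its argument "targets" is a list of rows, each a list of 2 entries, a list of its own where there are three numbers: the shift along the world's x, y, z in mm, then the turn, a rotation vector about the world's x, y, z in rad. A call has 1 to 8 rows; each row is the pose to reach, as a shift and turn from the pose commanded when the call began; what a row does not reach only later rows make up. A row lasts 1/10 s, in which the tool goes at most 50 mm and 8.59 degrees, less where a joint would pass 70% of its speed; a pose out of reach is approached as far as the arm can. A call with a gripper value outside its range is refused whole. "hand" is the finger opening in mm, from 0 to 87, set as the call begins (left out, the last holds). The fingers move at their own pace and stop on an object; "squeeze" is the grip in N (left out, the last holds). Time passes only in rows, so rows that repeat a pose let the fingers close. It gives the time, the measured TCP pose, the force and the opening at its end, in the units of the state.
- env.get_obs(): the state, without advancing time (a new reading comes with each control period).
- env.read_camera(name): name is "scene" or "top" or "wrist"; returns a dict with "image" (400x640x3 uint8, red, green, blue), "camera_matrix" (3x3 intrinsics, pixels), "k1" (the pictures are not rectified: a ray, as slopes to the right and down, at radius r is drawn at 1 + k1 r^2 times it, then the intrinsics apply), "camera_from_world" (4x4, takes a point from world to camera coordinates); the wrist camera has in their place "mount" (4x4, takes a point from camera to tool coordinates, whose origin is the TCP and whose axes are the flange's). Camera axes: x right, y down, z forward; pixel columns grow to the right and rows downward; lengths in m; the calibration is good to about 2 mm. A picture is of the moment at which its call begins: read the wrist's pose just before it. There is no depth.
- env.sign_off(): hands the job in, once; it reports no verdict.
Trained networks look in a picture, given as the dict that the camera call returned (one of the last four; its "shot" number tells which), for a name from the list of things; names that differ only in an ending like _2 or _b are one class to them, and where a whole thing is asked for, a point or a joint stands for the part that bears it (a point fixed in the world has none). Each returns a list of dicts, best first, with "conf" (0 to 1); they miss things now and then, are a little off and sometimes report something else, mostly with a low value. They report only what shows in the picture. A call takes as long as a camera call. They do not tell look-alikes from the thing itself.
- env.regions_of(picture, target): "region" (400x640 bool, what is visible of it) and "rect" ([left, top, right, bottom] in pixels, round what is visible of it).
The state is a dict: "time_s": time; "qpos": joint angles; "joint_velocities": joint speeds; "effort": joint torques, N m; "tool_pos": TCP position; "tool_rot": TCP orientation; "force": force on the tool from outside, world axes, zero at the start; "wrist_torque": the same for the moment, N m; "grip_width": finger opening in m.
Only numpy, scipy, OpenCV 4.12 (cv2) and the standard library are available. Lean on these libraries where they do the work, as an engineer would, in place of code of your own. Each camera call takes 0.05 s, during which the arm holds its last target. There are 200 camera calls.

### The job

Lift the small blue pail by its arch handle and tip it over the wooden tray so that all three pebble paperweights fall into the tray. Then stand the pail upright again and hang it by its handle on the red hook of the wooden stand, let go, and leave it hanging still. Do not push the brush pot, the ink bottle or the dark wooden box about.

Things in the scene. Friction and masses are not known exactly. Their poses are not given: they have to be found in the camera images.
- pail: Loose blue enamel pail, 0.2 to 0.4 kg, open on top. Origin: centre of its underside, z up its axis. Cone: outer radius 30 mm at the bottom, 60 mm at the rim, which is 70 mm above the origin; wall 4 mm, floor 5 mm. A rigid steel arch handle (see handle_top) stands over the mouth in the pail's own y-z plane; it does not swing. Looks the same after half a turn about z.
- handle_top (a point): Middle of the inner face of the handle's crown, 124 mm above the pail's origin; axes as the pail's. This face rests on the hook. The handle is a half circle of flat bar from rim to rim: centre (0, 0, 70 mm), mid-radius 60 mm, in 9 straight pieces of 20 degrees; bar 10 mm thick along the pail's x (grip it across this, on its two flat faces), 12 mm deep radially.
- pebble0: Loose rounded pale pebble, 28 mm across, 22 mm high, about 30 g, starts inside the pail; origin: centre of its underside as built (it turns with the pebble).
- pebble1: The same, terracotta coloured.
- pebble2: The same, grey.
- tray: Fixed open wooden tray, 200 mm (its x) by 240 mm (its y), 45 mm high, walls 7 mm, floor at most 7 mm; origin: centre of its underside.
- hook_stand: Fixed wooden stand with a red hook along its -x. Origin: on the table under the post's hook-side face; post x 0 to 24, y +-15, 285 mm high; foot x -35 to 75, y +-80, 18 mm high. Over the hook a bar juts out: x -130 to 20, y +-28, underside 269 mm high, 14 mm thick, so a hand from straight above has no room and must lean out to the side (along y).
- hook_seat (a point): Top of the hook's seat, 95 mm out from the post, 205 mm high; axes as the stand's, -x points out along the hook. Hook: 10 mm round rod at y = 0, sloping 10 mm down from the post to the level seat (x -85 to -105 mm), then up to its end at x = -125 mm, whose top is 227 mm high (22 mm above the seat).
- brush_pot: Loose white pot with brushes, radius 36 mm, about 215 mm high over the brushes; bystander. Origin: centre of its underside.
- ink_bottle: Loose black ink bottle, radius 28 mm, 120 mm high; bystander. Origin: centre of its underside.
- seal_box: Loose closed dark wooden box 70 x 110 x 45 mm; bystander. Origin: centre of its underside.
Mind the look-alikes: they are no part of the job. Of the things that look like the pail, the smallest one is meant.

How it is judged:
By the outcome, as a careful person would: the job done as asked, in the order asked, and still so for the second after the job is handed in, with the robot touching nothing.
It also fails if it takes over 64 s, if anything falls off the work surface, if the arm or the gripper's body presses on something with over 40 N, if the wrist force passes 120 N, or if a joint passes its speed limit or range.

## Working session

There is one attempt and no reset: what is moved stays moved. The work goes in short steps, Python scripts to look and compute and a tool call to move; the robot and the scene stay as the last step left them, time stands still between calls to the robot, and variables do not carry over. Pictures are saved under pics/ and viewed, about 8 in all and at most 12, crops included, and the job is handed in when it is done.

Besides the shell and the picture viewer there is one more tool, called after "Emit:" as a command line: name --argument value ..., lists and objects as JSON in quotes. apply_moves: Moves the arm, as the interface text tells. Its arguments: {"type":"object","properties":{"targets":{"type":"array","items":{"type":"array"}},"hand":{"type":"number"},"squeeze":{"type":"number"}},"required":["targets"]}

```bash
mkdir -p pics; ls; cat > h.py <<'E'
import numpy as np, cv2, pickle
from cell import env
from scipy.spatial.transform import Rotation as R
def rgb(p): return cv2.cvtColor(p["image"],cv2.COLOR_RGB2BGR)
def proj(c,P):
    P=np.atleast_2d(P); T=np.array(c["camera_from_world"]); q=P@T[:3,:3].T+T[:3,3]
    s=q[:,:2]/q[:,2:]; s=s*(1+c["k1"]*(s**2).sum(1,keepdims=True)); K=np.array(c["camera_matrix"])
    return s@K[:2,:2].T+K[:2,2]
def ray(c,uv):
    K=np.array(c["camera_matrix"]); d=np.array([(uv[0]-K[0,2])/K[0,0],(uv[1]-K[1,2])/K[1,1]]); s=d.copy()
    for _ in range(20): s=d/(1+c["k1"]*(s@s))
    T=np.array(c["camera_from_world"]); o=-T[:3,:3].T@T[:3,3]
    return o,T[:3,:3].T@np.r_[s,1]
def atz(c,uv,z):
    o,d=ray(c,uv); return o+d*(z-o[2])/d[2]
E
python3 - <<'E'
from h import *
print(env.get_obs())
D={}
for n in("scene","top"):
    c=env.read_camera(n);cv2.imwrite(f"pics/{n}.png",rgb(c)); D[n]=c
    print(n,c["camera_matrix"],c["k1"],c["camera_from_world"])
    for t in("pail","handle_top","tray","hook_stand","brush_pot","ink_bottle","seal_box","pebble0"):
        for r in env.regions_of(c,t):
            rc=r["rect"]; v,u=np.nonzero(r["region"]); 
            print(n,t,round(r["conf"],2),np.round(rc),len(u),np.round(atz(c,[u.mean(),v.mean()],0.03),3) )
pickle.dump(D,open("d.pkl","wb"))
E
```

```text
pics
{'time_s': 0.0, 'qpos': array([71.50901017, 18.44041408, -4.01572505, 83.17596275,  1.29538662,
       78.54065792, -3.25971551]), 'joint_velocities': array([-0.04542786, -0.01979002,  0.02336287,  0.01353685,  0.0037517 ,
        0.01075181,  0.02030098]), 'effort': array([ 2.36743608e-04, -4.91293859e+01, -4.04054197e-01, -3.12526238e+01,
       -6.40494190e-02,  4.36104834e-02,  1.77113243e-04]), 'tool_pos': array([ 0.21458729, -0.61296054,  0.2214369 ]), 'tool_rot': array([-1.79888233e+02,  6.10867516e-03,  1.93013144e+01]), 'force': array([-0.55176666, -0.43923325,  0.45528786]), 'wrist_torque': array([0.01903129, 0.03264139, 0.05893226]), 'grip_width': 0.08698496103593713}
scene [[362.87261084   0.         316.65652013]
 [  0.         362.87261084 196.72982365]
 [  0.           0.           1.        ]] -0.07049615504739812 [[-0.24924564  0.96833273 -0.01443385  0.18859141]
 [ 0.84910128  0.21133977 -0.48411003 -0.36340523]
 [-0.46572914 -0.13291811 -0.87488807  1.28964408]
 [ 0.          0.          0.          1.        ]]
scene pail 0.83 [223. 158. 262. 195.] 1041 [ 0.4
[... 1429 characters left out ...]
 316.] 2393 [ 0.243 -0.392  0.03 ]
top handle_top 0.78 [365. 204. 407. 238.] 1087 [ 0.468 -0.299  0.03 ]
top handle_top 0.65 [438. 175. 498. 224.] 2200 [ 0.523 -0.552  0.03 ]
top tray 0.89 [259. 180. 340. 244.] 4873 [ 0.49 -0.03  0.03]
top hook_stand 0.64 [122. 167. 199. 246.] 2830 [0.495 0.418 0.03 ]
top ink_bottle 0.77 [326. 119. 343. 144.] 315 [ 0.751 -0.144  0.03 ]
top seal_box 0.75 [355. 129. 392. 155.] 836 [ 0.703 -0.275  0.03 ]
top seal_box 0.72 [383. 219. 390. 225.] 41 [ 0.453 -0.303  0.03 ]
top seal_box 0.69 [323. 120. 346. 146.] 367 [ 0.749 -0.145  0.03 ]
top pebble0 0.6 [377. 217. 382. 226.] 41 [ 0.46  -0.274  0.03 ]
top pebble0 0.42 [383. 219. 390. 226.] 51 [ 0.452 -0.305  0.03 ]
```

View pics/scene.png

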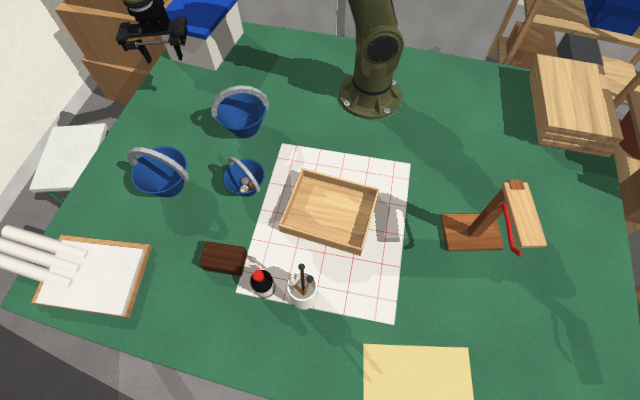

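```bash
python3 - <<'E'
import cv2,numpy as np
t=cv2.imread("pics/top.png");s=cv2.imread("pics/scene.png")
a=cv2.resize(t[190:250,350:425],None,fx=5,fy=5,interpolation=2)   #375x300
b=cv2.resize(s[145:205,210:285],None,fx=5,fy=5,interpolation=2)
c=cv2.resize(t[160:260,110:210],(400,300),interpolation=2)
c=cv2.resize(t[160:260,110:235],(375,300),interpolation=2)
d=cv2.resize(s[170:270,435:560],(375,300),interpolation=2)
cv2.imwrite("pics/crops.png",np.vstack([np.hstack([a,b]),np.hstack([c,d])]))
E
```

```text
(no output)
```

View pics/crops.png

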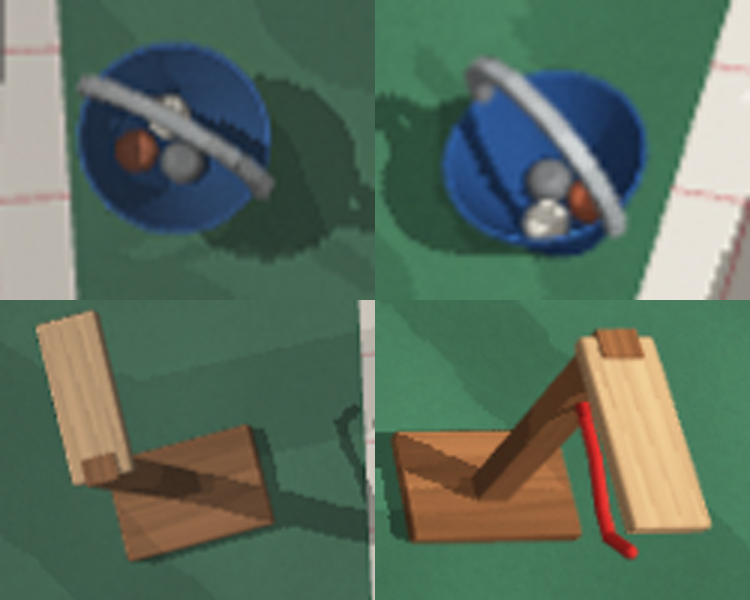

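Three blue pails: scene px (242,177), the smallest, with the pebbles; (240,112) and (158,172), both larger and empty. The crop confirms the small one with pale, terracotta and grey pebbles. The tray is at (330,210), and the stand at (490,220) has its hook pointing to world +x. Next I fit the poses.

```bash
cat > fit.py <<'E'
from h import *
from scipy.optimize import least_squares, minimize
D=pickle.load(open("d.pkl","rb"))
S=4
def tf(p,P): return np.asarray(P)@R.from_euler('z',p[2]).as_matrix().T+[p[0],p[1],0]
def pailparts(s=1):
    a=np.linspace(0,2*np.pi,40); z=0*a
    parts=[np.vstack([np.c_[.03*np.cos(a),.03*np.sin(a),z],np.c_[.06*np.cos(a),.06*np.sin(a),z+.07]])]
    for k in range(9):
        b=np.deg2rad(np.array([0,20])+20*k); L=[]
        for r in (.054,.066):
            for t in b:
                for x in(-.005,.005): L.append([x,r*np.cos(t),.07+r*np.sin(t)])
        parts.append(np.array(L))
    return [s*q for q in parts]
def render(c,p,parts):
    m=np.zeros((400*S,640*S),np.uint8)
    for q in parts:
        h=cv2.convexHull((proj(c,tf(p,q))*S).astype(np.float32)); cv2.fillConvexPoly(m,np.round(h).astype(int),1)
    return m
def mask(c,rect):
    im=cv2.resize(c["image"],None,fx=S,fy=S,interpolation=cv2.INTER_CUBIC).astype(int)
    m=(im[...,1]<np.maximum(im[...,0],im[...,2])+6)
    w=np.zeros(m.shape,bool);l,t,r,b=[int(S*x) for x in rect]; w[t:b,l:r]=1
    return m&w
def fitp(rects,p0,scale):
    ms={n:mask(D[n],r) for n,r in rects.items()}
    def cost(v):
        return -sum((lambda r:(r&m).sum()/(r|m).sum())(render(D[n],v,pailparts(v[3] if len(v)>3 else 1)).astype(bool)) for n,m in ms.items())
    best=None
    for y in p0[2]:
        v=[p0[0],p0[1],y]+([1.4] if scale else [])
        st=[.01,.01,.15]+([.1] if scale else [])
        o=minimize(cost,v,method="Nelder-Mead",options=dict(initial_simplex=np.vstack([v]+[np.array(v)+np.eye(len(v))[i]*st[i] for i in range(len(v))]),maxiter=120,xatol=2e-4,fatol=1e-4))
        if best is None or o.fun<best.fun: best=o
    return best.x,best.fun
E
python3 - <<'E'
from fit import *
x,f=fitp(dict(scene=(218,150,268,200),top=(364.5,195,410,245)),(.46,-.30,[-.8,-.4]),0); print("pail",x[:2],np.rad2deg(x[2]),f)
x,f=fitp(dict(scene=(200,78,275,148),top=(383,255,452,325)),(.24,-.39,[.3,1,-.6]),1); print("b1",x,np.rad2deg(x[2]),f)
x,f=fitp(dict(scene=(120,140,192,203),top=(428,165,505,232)),(.52,-.55,[.3,-.3,-.8]),1); print("b2",x,np.rad2deg(x[2]),f)
# stand corners
T=lambda u,v:(110+u/3,160+v/3); C=lambda u,v:(435+u/3,170+v/3)
B=.283
obs=[("top",T(38,326),(-.13,.028,B),(-.13,-.028,B)),("top",T(96,311),(-.13,-.028,B),0),("top",T(131,470),(.02,-.028,B),0),
("top",T(74,486),(.02,.028,B),0),("top",T(248,426),(-.035,-.08,.018),0),("top",T(272,523),(.075,-.08,.018),0),("top",T(129,561),(.075,.08,0.018),0),
("scene",C(396,433),(.075,-.08,.018),0),("scene",C(405,540),(-.035,-.08,0),0),("scene",C(580,540),(-.035,.08,0),0),("scene",C(578,340),(.02,-.028,B),0),("scene",C(655,338),(.02,.028,B),0),("scene",C(711,528),(-.13,.028,B),0),("scene",C(630,530),(-.13,-.028,B),0),("scene",C(630,550),(-.125,0,.222),0)]
# orientation: hook(-x)->world +x => yaw~180; stand +y -> world -y
def fl(P): return (P[0],-P[1],P[2])
fun=lambda p:np.concatenate([proj(D[n],tf(p,[fl(P)]))[0]-uv for n,uv,P,_ in obs])
o=least_squares(fun,[.46,.43,np.pi],loss="soft_l1"); print("stand",o.x[:2],np.rad2deg(o.x[2]),np.round(fun(o.x).reshape(-1,2),1).tolist())
print("seat",tf(o.x,[[-.095,0,.205]]),"tip",tf(o.x,[[-.125,0,.227]]))
for n in D:
  for nm,z in(("tray",.045),("seal_box",.045),):
    r=env.regions_of(D[n],nm)
    if r: 
      h=cv2.minAreaRect(np.argwhere(r[0]["region"])[:,::-1].astype(np.float32)); print(n,nm,[np.round(atz(D[n],q,z)[:2],3).tolist() for q in cv2.boxPoints(h)])
E
```

```text
pail [ 0.4666054  -0.29265764] -30.93806212905986 -1.8913462046615566
b1 [ 0.24817251 -0.37978512  0.49169525  1.36311222] 28.17206265489839 -1.9377378290200868
b2 [ 0.51850487 -0.53300598 -0.02478252  1.3732182 ] -1.4199337891923474 -1.9164034165273112
stand [0.62356433 0.63527613] 186.9902450854894 [[-85.1, -155.9], [-84.6, -153.7], [-91.9, -153.2], [-92.9, -155.8], [-75.5, -143.6], [-80.3, -142.5], [-80.9, -148.7], [-34.0, -36.1], [-35.0, -28.7], [-34.1, -23.1], [-0.5, -14.9], [-0.7, -11.8], [0.2, 2.2], [0.3, -0.2], [-10.1, -4.1]]
seat [[0.71785818 0.64683767 0.205     ]] tip [[0.74763519 0.65048868 0.227     ]]
scene tray [[0.603, -0.155], [0.377, -0.165], [0.399, 0.099], [0.615, 0.084]]
scene seal_box [[0.76, -0.32], [0.675, -0.342], [0.663, -0.213], [0.747, -0.196]]
top tray [[0.397, 0.097], [0.598, 0.085], [0.581, -0.157], [0.381, -0.143]]
top seal_box [[0.733, -0.213], [0.743, -0.326], [0.667, -0.332], [0.657, -0.219]]
```

```bash
python3 - <<'E'
from fit import *
T=lambda u,v:(110+u/3,160+(v-300)/3); C=lambda u,v:(435+u/3,170+(v-300)/3)
B=.283
obs=[("top",T(38,326),(-.13,.028,B)),("top",T(96,311),(-.13,-.028,B)),("top",T(131,470),(.02,-.028,B)),
("top",T(74,486),(.02,.028,B)),("top",T(248,426),(-.035,-.08,.018)),("top",T(272,523),(.075,-.08,.018)),("top",T(129,561),(.075,.08,0.018)),
("scene",C(396,433),(.075,-.08,.018)),("scene",C(405,540),(-.035,-.08,0)),("scene",C(580,540),(-.035,.08,0)),("scene",C(578,340),(.02,-.028,B)),("scene",C(655,338),(.02,.028,B)),("scene",C(711,528),(-.13,.028,B)),("scene",C(630,530),(-.13,-.028,B)),("scene",C(630,550),(-.125,0,.222))]
def fl(P): return (P[0],-P[1],P[2])
fun=lambda p:np.concatenate([proj(D[n],tf(p,[fl(P)]))[0]-uv for n,uv,P in obs])
o=least_squares(fun,[.46,.43,np.pi],loss="soft_l1"); print("stand",o.x[:2],np.rad2deg(o.x[2]),np.round(fun(o.x).reshape(-1,2),1).tolist())
print("seat",tf(o.x,[[-.095,0,.205]]),"tip",tf(o.x,[[-.125,0,.227]]))
E
```

```text
stand [0.44467025 0.60557135] 210.61166932552143 [[-94.3, 18.9], [-96.0, 13.3], [-81.7, 7.6], [-80.6, 13.1], [-75.0, 3.2], [-66.5, 0.2], [-61.7, 13.3], [-51.9, 14.2], [-37.8, 15.9], [-49.4, -0.4], [-25.9, 11.3], [-32.4, 5.7], [-8.0, 2.2], [-0.5, 9.4], [-12.7, 6.7]]
seat [[0.52643089 0.65394694 0.205     ]] tip [[0.55225004 0.66922344 0.227     ]]
```

```bash
cat > st.py <<'E'
from fit import *
T=lambda u,v:(110+u/3,160+(v-300)/3); C=lambda u,v:(435+(u-375)/3,170+(v-300)/3)
B=.283
obs=[("top",T(38,326),(-.13,.028,B)),("top",T(96,311),(-.13,-.028,B)),("top",T(131,470),(.02,-.028,B)),
("top",T(74,486),(.02,.028,B)),("top",T(248,426),(-.035,-.08,.018)),("top",T(272,523),(.075,-.08,.018)),("top",T(129,561),(.075,.08,0.018)),
("scene",C(396,433),(.075,-.08,.018)),("scene",C(405,540),(-.035,-.08,0)),("scene",C(580,540),(-.035,.08,0)),("scene",C(578,340),(.02,-.028,B)),("scene",C(655,338),(.02,.028,B)),("scene",C(711,528),(-.13,.028,B)),("scene",C(630,530),(-.13,-.028,B)),("scene",C(630,550),(-.125,0,.222))]
def fl(P): return (P[0],-P[1],P[2])
fun=lambda p:np.concatenate([proj(D[n],tf(p,[fl(P)]))[0]-uv for n,uv,P in obs])
fun2=lambda p:np.concatenate([proj(D[n],tf(p,[P]))[0]-uv for n,uv,P in obs])
for f in(fun,fun2):
  o=least_squares(f,[.46,.43,np.pi],loss="soft_l1"); print("stand",o.x[:2],np.rad2deg(o.x[2]),np.round(f(o.x).reshape(-1,2),1).tolist())
  print("seat",tf(o.x,[[-.095,0,.205]]),"tip",tf(o.x,[[-.125,0,.227]]))
E
python3 st.py
```

```text
stand [0.47442638 0.3817132 ] 194.0282300250348 [[-1.5, -1.1], [-0.8, -1.4], [-0.2, -0.5], [-1.4, -0.6], [-0.5, -1.3], [-0.6, -0.3], [-1.3, -0.5], [-0.7, -1.7], [0.5, 0.7], [-1.9, 0.3], [0.0, -2.3], [-1.1, -1.6], [-0.2, -1.1], [0.1, -1.5], [-1.2, -0.0]]
seat [[0.56659314 0.40474119 0.205     ]] tip [[0.59569843 0.41201319 0.227     ]]
stand [0.48671344 0.33751621] 195.32620708621354 [[33.7, -11.0], [-5.5, -0.3], [-3.7, 0.2], [35.4, -10.9], [-35.0, 7.9], [-34.6, 8.7], [61.3, -17.6], [37.4, -2.0], [40.8, 0.2], [-73.7, 1.9], [4.3, -2.0], [-46.0, -0.9], [-47.4, 0.2], [6.5, -1.3], [-20.4, 0.7]]
seat [[0.57833492 0.36262606 0.205     ]] tip [[0.60726801 0.37055549 0.227     ]]
```

```bash
cat > plan.py <<'E'
from h import *
def toolR(jaw,t):
    z=np.array(t)/np.linalg.norm(t); y=np.array(jaw,float); y-=z*(y@z); y/=np.linalg.norm(y)
    return np.c_[np.cross(y,z),y,z]
def grip(pail,yaw,phi=40,lean=47,tilt=0):
    a=np.deg2rad(yaw); X=np.array([np.cos(a),np.sin(a),0]);Y=np.array([-np.sin(a),np.cos(a),0]);p,l=np.deg2rad([phi,lean])
    t=np.sin(l)*Y-np.cos(l)*np.array([0,0,1]); G=np.array(pail)-.06*np.sin(p)*Y+[0,0,.07+.06*np.cos(p)]
    return G+.019*t, toolR(X,t)
def delta(P,Rt):
    o=env.get_obs(); Rc=R.from_euler('xyz',o["tool_rot"],degrees=True).as_matrix()
    print("shift mm",np.round((P-o["tool_pos"])*1000,1),"turn",np.round(R.from_matrix(Rt@Rc.T).as_rotvec(),3),"q",np.round(o["qpos"],1),"F",np.round(o["force"],1),"w",o["grip_width"],"t",o["time_s"])
E
python3 - <<'E'
from plan import *
P,Rt=grip([.4666,-.2927,0],-30.9); print(P)
delta(P+[0,0,.15],Rt)
E
```

```text
[ 0.45393015 -0.31386978  0.1030047 ]
shift mm [239.2 299.7  30.4] turn [ 0.529 -0.648  0.655] q [71.5 18.4 -4.  83.1  1.3 78.5 -3.3] F [ 0.5  0.1 -0.8] w 0.08706434314774716 t 1.1
```

Emit:
apply_moves --targets '[[[0,0,50],[0,0,0]],[[10,15,90],[0.04,-0.05,0.05]],[[40,50,100],[0.1,-0.12,0.12]],[[75,95,100],[0.17,-0.2,0.2]],[[110,140,100],[0.24,-0.29,0.3]],[[145,180,100],[0.31,-0.38,0.38]],[[180,225,100],[0.38,-0.46,0.47]],[[210,265,90],[0.45,-0.55,0.56]]]' --hand 60

```text
time_s: 1.9
tool_pos: [0.411, -0.3674, 0.3175]
tool_rot: [-177.6, -40.2, 52.1]
force: [0.6, 0.1, 0.0]
grip_width: 0.06
```

```bash
python3 - <<'E'
from plan import *
P,Rt=grip([.4666,-.2927,0],-30.9)
delta(P+[0,0,.10],Rt)
E
```

```text
shift mm [  42.9   53.5 -114.5] turn [ 0.08  -0.092  0.093] q [ 74.   16.4 -15.6  85.3 -32.   96.4  22.8] F [0.6 0.1 0. ] w 0.05996479039855939 t 1.9
```

Emit:
apply_moves --targets '[[[15,17,-20],[0.04,-0.05,0.047]],[[29,34,-45],[0.079,-0.098,0.095]],[[29,34,-70],[0.079,-0.098,0.095]],[[29,34,-70],[0.079,-0.098,0.095]],[[29,34,-70],[0.079,-0.098,0.095]],[[29,34,-70],[0.079,-0.098,0.095]]]'

```text
time_s: 2.5
tool_pos: [0.4392, -0.3351, 0.2478]
tool_rot: [179.7, -46.9, 59.3]
force: [-0.6, 0.9, 1.2]
grip_width: 0.0603
```

```bash
python3 - <<'E'
from plan import *
P,Rt=grip([.4666,-.2927,0],-30.9)
delta(P,Rt)
c=env.read_camera("scene");w=env.read_camera("wrist"); print(w["mount"])
a=cv2.resize(rgb(c)[90:215,150:300],(480,400),interpolation=2)
cv2.imwrite("pics/pre.png",np.hstack([a,cv2.resize(rgb(w)[:, 160:480],(320,400))]))
E
```

```text
shift mm [  14.7   21.2 -144.7] turn [0.003 0.003 0.001] q [ 73.6  21.4 -17.5  90.7 -35.2  91.6  31.5] F [-0.6  0.9  1.2] w 0.06025730576628645 t 2.5
[[ 6.40628727e-04 -9.52120119e-01 -3.05723517e-01  8.51677376e-02]
 [ 9.99999104e-01  2.50667769e-04  1.31479034e-03  1.16310063e-04]
 [-1.17520331e-03 -3.05724086e-01  9.52119427e-01 -1.62257354e-01]
 [ 0.00000000e+00  0.00000000e+00  0.00000000e+00  1.00000000e+00]]
```

View pics/pre.png

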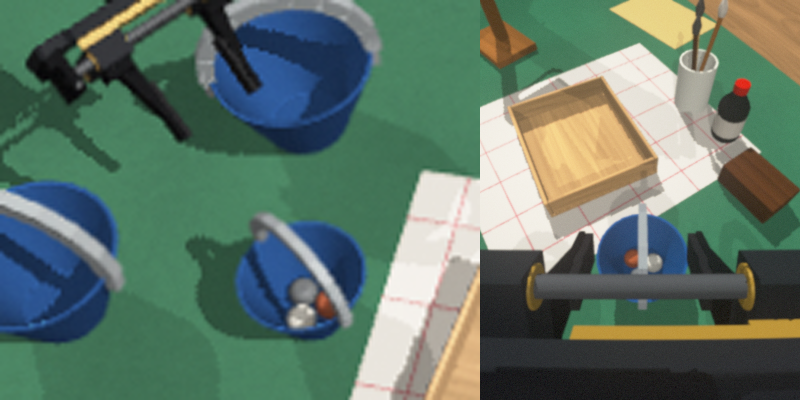

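Wrist view: the small pail's handle is centred between the fingers (px 642 between 537 and 748), and the jaws line up with its plane. I'll descend vertically.

Emit:
apply_moves --targets '[[[8,11,-25],[0,0,0]],[[15,21,-55],[0.003,0.003,0]],[[15,21,-85],[0.003,0.003,0]],[[15,21,-110],[0.003,0.003,0]],[[15,21,-130],[0.003,0.003,0]],[[15,21,-145],[0.003,0.003,0]],[[15,21,-145],[0.003,0.003,0]]]'

```text
time_s: 3.3
tool_pos: [0.4532, -0.3128, 0.0995]
tool_rot: [-179.6, -47.1, 58.8]
force: [-0.4, -0.2, -0.6]
grip_width: 0.0602
```

```bash
python3 - <<'E'
from plan import *
P,Rt=grip([.4666,-.2927,0],-30.9)
delta(P,Rt)
c=env.read_camera("top");w=env.read_camera("wrist")
a=cv2.resize(rgb(c)[180:250,340:430],(450,350),interpolation=2)
cv2.imwrite("pics/pre2.png",np.hstack([a,cv2.resize(rgb(w)[175:,220:420],(310,350),interpolation=2)]))
E
```

```text
shift mm [ 0.7 -1.1  3.5] turn [-0.004 -0.003  0.   ] q [ 71.6  29.5 -17.7  98.5 -34.4  77.9  38.5] F [-0.4 -0.2 -0.6] w 0.060220726662838876 t 3.3
```

View pics/pre2.png

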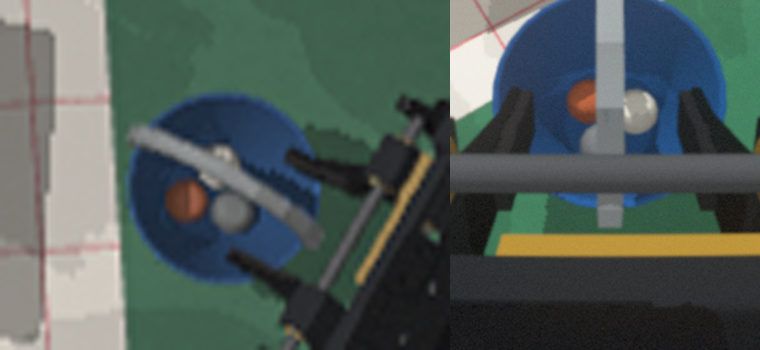

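The fingers straddle the handle near its outer shoulder. In the wrist crop the handle is at u≈610, midway between the tips at 518 and 697. Closing now.

Emit:
apply_moves --targets '[[[0,0,3],[0,0,0]],[[0,0,3],[0,0,0]],[[0,0,3],[0,0,0]],[[0,0,3],[0,0,0]],[[0,0,3],[0,0,0]],[[0,0,3],[0,0,0]],[[0,0,3],[0,0,0]],[[0,0,3],[0,0,0]]]' --hand 0 --squeeze 55

```text
time_s: 4.2
tool_pos: [0.4541, -0.3133, 0.1039]
tool_rot: [-179.8, -47.0, 58.9]
force: [1.3, -0.9, -0.8]
grip_width: 0.0093
```

Emit:
apply_moves --targets '[[[0,0,5],[0,0,0]],[[0,0,15],[0,0,0]],[[0,0,30],[0,0,0]],[[0,0,50],[0,0,0]],[[0,0,70],[0,0,0]],[[0,0,90],[0,0,0]],[[0,0,100],[0,0,0]],[[0,0,100],[0,0,0]]]'

```text
time_s: 5.0
tool_pos: [0.4545, -0.3137, 0.2061]
tool_rot: [179.9, -46.9, 59.2]
force: [0.9, 0.5, -4.5]
grip_width: 0.0094
```

```bash
python3 - <<'E'
from plan import *
delta(*grip([.4666,-.2927,.1],-30.9))
c=env.read_camera("scene");w=env.read_camera("wrist")
a=cv2.resize(rgb(c)[100:225,170:320],(480,400),interpolation=2)
cv2.imwrite("pics/lift.png",np.hstack([a,cv2.resize(rgb(w)[:,160:480],(320,400),interpolation=2)]))
E
```

```text
shift mm [-0.6 -0.1 -3.1] turn [ 0.001  0.    -0.   ] q [ 72.2  22.5 -18.3  94.5 -35.5  86.5  32.6] F [ 0.9  0.5 -4.5] w 0.009364414332593732 t 5.0
```

View pics/lift.png

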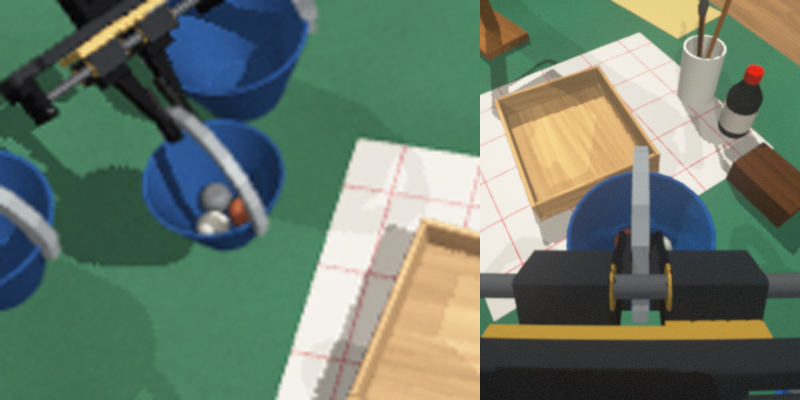

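Held upright, with the pebbles inside. Next I compute the carry and pour waypoints.

```bash
cat > pour.py <<'E'
from plan import *
P0,R0=grip([.4666,-.2927,.1031],-30.9)
def pose(orig,yaw,th,skew):
    P,Rt=grip([0,0,0],yaw); a=np.deg2rad(yaw+skew)
    M=R.from_rotvec(-np.deg2rad(th)*np.array([np.cos(a),np.sin(a),0])).as_matrix()
    return np.array(orig)+M@P, M@Rt
def lipo(L,yaw,th,skew):
    a=np.deg2rad(yaw+skew); d=np.array([-np.sin(a),np.cos(a),0]); M=R.from_rotvec(-np.deg2rad(th)*np.array([np.cos(a),np.sin(a),0])).as_matrix()
    return np.array(L)-M@(.06*d+[0,0,.07])
def rel(A,B): # from A to B
    print("shift",np.round((B[0]-A[0])*1000).tolist(),"turn",np.round(R.from_matrix(B[1]@A[1].T).as_rotvec(),3).tolist())
E
python3 - <<'E'
from pour import *
o=env.get_obs(); cur=(o["tool_pos"],R.from_euler('xyz',o["tool_rot"],degrees=True).as_matrix())
yaw,sk=0,20
A=pose(lipo([.49,-.05,.18],yaw,0,sk),yaw,0,sk); rel(cur,A); print(A[0])
prev=A
for th,z in((20,.165),(40,.15),(60,.135),(80,.12),(100,.105),(125,.09)):
    B=pose(lipo([.49,-.05,z],yaw,th,sk),yaw,th,sk); print(th,B[0].round(3),"t",B[1][:,2].round(2)); rel(A,B)
E
```

```text
shift [57.0, 182.0, 9.0] turn [-0.001, -0.003, 0.539]
[ 0.51052121 -0.13105309  0.2130047 ]
20 [ 0.505 -0.116  0.224] t [ 0.09  0.47 -0.88]
shift [-6.0, 15.0, 11.0] turn [-0.328, -0.119, -0.0]
40 [ 0.497 -0.093  0.229] t [ 0.2   0.17 -0.96]
shift [-14.0, 38.0, 16.0] turn [-0.656, -0.239, -0.0]
60 [ 0.487 -0.065  0.224] t [ 0.32 -0.15 -0.94]
shift [-24.0, 66.0, 11.0] turn [-0.984, -0.358, -0.0]
80 [ 0.476 -0.036  0.208] t [ 0.42 -0.43 -0.8 ]
shift [-35.0, 95.0, -5.0] turn [-1.312, -0.478, -0.0]
100 [ 0.466 -0.009  0.181] t [ 0.51 -0.66 -0.56]
shift [-45.0, 122.0, -32.0] turn [-1.64, -0.597, 0.0]
125 [0.457 0.017 0.139] t [ 0.56 -0.81 -0.17]
shift [-54.0, 148.0, -74.0] turn [-2.05, -0.746, 0.0]
```

Emit:
apply_moves --targets '[[[4,12,4],[0,0,0.04]],[[12,40,9],[0,0,0.12]],[[21,68,10],[0,0,0.2]],[[31,98,10],[0,0,0.29]],[[40,128,10],[0,0,0.38]],[[49,155,10],[0,0,0.46]],[[55,175,10],[0,0,0.52]],[[57,182,10],[0,0,0.54]]]'

```text
time_s: 5.9
tool_pos: [0.5117, -0.1261, 0.2142]
tool_rot: [-179.8, -47.3, 90.4]
force: [0.8, 0.9, -4.0]
grip_width: 0.0092
```

Emit:
apply_moves --targets '[[[0,0,0],[0,0,0]],[[0,0,0],[0,0,0]],[[-2,4,4],[-0.08,-0.03,0]],[[-4,9,8],[-0.2,-0.07,0]],[[-6,15,11],[-0.328,-0.119,0]],[[-9,23,14],[-0.44,-0.16,0]],[[-12,31,15],[-0.55,-0.2,0]],[[-14,38,16],[-0.656,-0.239,0]]]'

```text
time_s: 6.7
tool_pos: [0.4956, -0.0939, 0.2305]
tool_rot: [167.3, -8.4, 96.1]
force: [-0.5, -0.4, -4.8]
grip_width: 0.0093
```

```bash
python3 - <<'E'
from pour import *
o=env.get_obs(); cur=(o["tool_pos"],R.from_euler('xyz',o["tool_rot"],degrees=True).as_matrix())
print(o["qpos"].round(1),o["grip_width"])
for th,z in((40,.15),(80,.12),(100,.105),(125,.09)):
    rel(cur,pose(lipo([.49,-.05,z],0,th,20),0,th,20))
E
```

```text
[ 52.5  -5.9 -33.1 109.5 -17.4  68.1  29.9] 0.009324478114013608
shift [1.0, 1.0, -2.0] turn [0.002, -0.002, 0.005]
shift [-20.0, 58.0, -23.0] turn [-0.654, -0.239, 0.005]
shift [-30.0, 85.0, -49.0] turn [-0.982, -0.357, 0.005]
shift [-39.0, 111.0, -91.0] turn [-1.393, -0.506, 0.005]
```

Emit:
apply_moves --targets '[[[-2,7,-1],[-0.08,-0.03,0]],[[-5,15,-4],[-0.17,-0.062,0]],[[-8,23,-7],[-0.26,-0.095,0]],[[-11,31,-11],[-0.35,-0.128,0]],[[-14,40,-15],[-0.45,-0.165,0]],[[-17,49,-19],[-0.55,-0.2,0]],[[-20,58,-23],[-0.654,-0.239,0]],[[-20,58,-23],[-0.654,-0.239,0]]]'

```text
time_s: 7.5
tool_pos: [0.475, -0.0381, 0.2062]
tool_rot: [157.9, 28.6, 94.0]
force: [-1.6, -1.8, -6.3]
grip_width: 0.0094
```

```bash
python3 - <<'E'
from pour import *
o=env.get_obs(); cur=(o["tool_pos"],R.from_euler('xyz',o["tool_rot"],degrees=True).as_matrix())
print(o["qpos"].round(1),o["grip_width"])
for th,z in((80,.12),(100,.105),(125,.09)):
    rel(cur,pose(lipo([.49,-.05,z],0,th,20),0,th,20))
E
```

```text
[  3.2 -16.6 -23.  127.6  31.3  56.1 -25.2] 0.0094109157695834
shift [1.0, 2.0, 1.0] turn [-0.029, -0.016, 0.014]
shift [-9.0, 29.0, -25.0] turn [-0.357, -0.133, 0.014]
shift [-19.0, 55.0, -67.0] turn [-0.769, -0.279, 0.015]
```

```bash
python3 - <<'E'
from pour import *
o=env.get_obs(); cur=(o["tool_pos"],R.from_euler('xyz',o["tool_rot"],degrees=True).as_matrix())
for th,z,sk in((85,.12,-15),(105,.11,-15),(125,.10,-15)):
    B=pose(lipo([.52,-.05,z],0,th,sk),0,th,sk);rel(cur,B); print(B[1][:,2].round(2))
E
```

```text
shift [58.0, 11.0, 0.0] turn [-0.139, 0.601, -0.489]
[-0.34 -0.55 -0.76]
shift [65.0, 38.0, -24.0] turn [-0.483, 0.603, -0.584]
[-0.4  -0.76 -0.51]
shift [71.0, 59.0, -56.0] turn [-0.83, 0.593, -0.67]
[-0.43 -0.88 -0.19]
```

Emit:
apply_moves --targets '[[[8,3,0],[-0.03,0.08,-0.065]],[[18,5,0],[-0.06,0.17,-0.14]],[[28,7,0],[-0.09,0.27,-0.22]],[[38,9,0],[-0.11,0.37,-0.3]],[[48,10,0],[-0.13,0.46,-0.38]],[[55,11,0],[-0.139,0.55,-0.45]],[[58,11,0],[-0.139,0.601,-0.489]],[[58,11,0],[-0.139,0.601,-0.489]]]'

```text
time_s: 8.3
tool_pos: [0.5352, -0.0271, 0.2041]
tool_rot: [-161.0, 36.0, 87.8]
force: [0.7, -1.9, -4.1]
grip_width: 0.0089
```

```bash
python3 - <<'E'
from pour import *
o=env.get_obs(); cur=(o["tool_pos"],R.from_euler('xyz',o["tool_rot"],degrees=True).as_matrix())
print(o["qpos"].round(1),o["grip_width"],o["force"])
for th,z,sk in((85,.12,-15),(105,.11,-15),(125,.10,-15)):
    B=pose(lipo([.52,-.05,z],0,th,sk),0,th,sk);rel(cur,B)
c=env.read_camera("scene");w=env.read_camera("top")
a=cv2.resize(rgb(c)[90:290,230:430],(400,400),interpolation=2)
b=cv2.resize(rgb(w)[140:270,240:370],(400,400),interpolation=2)
cv2.imwrite("pics/pour1.png",np.hstack([a,b]))
E
```

```text
[  1.1  28.2 -24.5  84.1  33.  104.6 -34.2] 0.008857375785274823 [ 0.7265195  -1.94977169 -4.05230952]
shift [-2.0, 0.0, 2.0] turn [-0.006, -0.005, 0.0]
shift [5.0, 27.0, -22.0] turn [-0.344, 0.086, 0.001]
shift [10.0, 48.0, -54.0] turn [-0.681, 0.176, 0.002]
```

View pics/pour1.png

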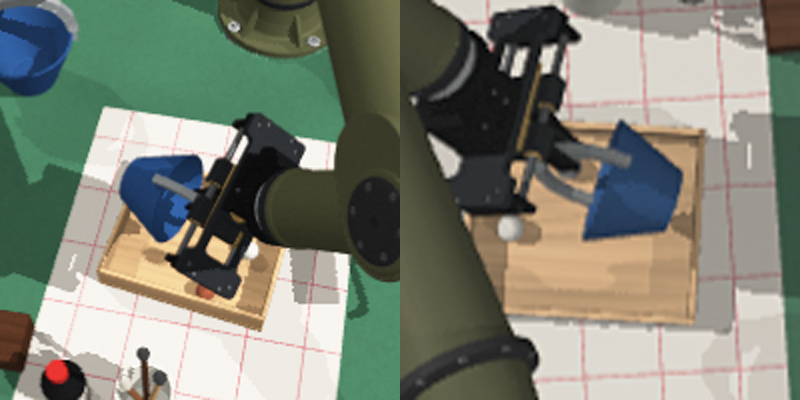

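The pale pebble (scene crop 250,250) and the terracotta one (205,292) are already in the tray. I'll tip further for the grey.

Emit:
apply_moves --targets '[[[1,6,-5],[-0.08,0.02,0]],[[3,13,-10],[-0.17,0.043,0]],[[4,20,-16],[-0.26,0.065,0]],[[5,27,-22],[-0.344,0.086,0]],[[7,34,-32],[-0.45,0.116,0]],[[8,41,-43],[-0.57,0.147,0]],[[10,48,-54],[-0.68,0.176,0]],[[10,48,-54],[-0.68,0.176,0]]]'

```text
time_s: 9.2
tool_pos: [0.5415, 0.0272, 0.1459]
tool_rot: [-128.6, 73.6, 117.2]
force: [-1.0, 1.3, -7.0]
grip_width: 0.0089
```

```bash
python3 - <<'E'
from pour import *
o=env.get_obs(); cur=(o["tool_pos"],R.from_euler('xyz',o["tool_rot"],degrees=True).as_matrix())
print(o["qpos"].round(1),o["grip_width"],o["force"])
for th,z,sk in((125,.10,-15),(85,.13,-15),(80,.13,20)):
    B=pose(lipo([.52,-.05,z],0,th,sk),0,th,sk);rel(cur,B)
for n in("scene","top"):
  c=env.read_camera(n)
  for p in("pebble0","pebble1","pebble2"):
    for r in env.regions_of(c,p):
      v,u=np.nonzero(r["region"]); print(n,p,round(r["conf"],2),u.mean().round(),v.mean().round(),c["image"][v,u].mean(0).round(),atz(c,[u.mean(),v.mean()],.018).round(3))
E
```

```text
[-37.3  54.4  13.3  74.7  36.1 117.3 -39.2] 0.008852594384729552 [-0.99792308  1.31729672 -7.04657663]
shift [4.0, -6.0, 4.0] turn [0.007, -0.012, -0.014]
shift [-9.0, -54.0, 71.0] turn [0.683, -0.188, -0.017]
shift [-36.0, -63.0, 72.0] turn [0.818, -0.593, 0.681]
scene pebble0 0.56 330.0 231.0 [92. 90. 87.] [ 0.555 -0.014  0.018]
scene pebble0 0.48 340.0 238.0 [111.  59.  41.] [0.569 0.018 0.018]
scene pebble1 0.56 330.0 231.0 [92. 90. 87.] [ 0.555 -0.014  0.018]
scene pebble1 0.48 340.0 238.0 [111.  59.  41.] [0.569 0.018 0.018]
scene pebble2 0.56 330.0 231.0 [92. 90. 87.] [ 0.555 -0.014  0.018]
scene pebble2 0.48 340.0 238.0 [111.  59.  41.] [0.569 0.018 0.018]
```

```bash
python3 - <<'E'
from pour import *
o=env.get_obs(); cur=(o["tool_pos"],R.from_euler('xyz',o["tool_rot"],degrees=True).as_matrix())
A=pose(lipo([.52,-.03,.14],0,85,-10),0,85,-10); rel(cur,A)
B=pose(lipo([.53,-.0,.18],0,45,0),0,45,0); rel(A,B)
C=pose([.55,.0,.14],7,0,0); rel(B,C); print(A[0],B[0],C[0])
E
```

```text
shift [-16.0, -27.0, 72.0] turn [0.657, -0.231, 0.105]
shift [1.0, -31.0, 36.0] turn [0.68, -0.222, 0.092]
shift [23.0, 12.0, -20.0] turn [0.784, 0.048, 0.116]
[ 0.52865269 -0.00559967  0.22685249] [ 0.53       -0.03653397  0.26320966] [ 0.5530067  -0.02448764  0.2430047 ]
```

Emit:
apply_moves --targets '[[[0,0,15],[0.05,-0.02,0.01]],[[-3,-4,28],[0.15,-0.053,0.024]],[[-6,-9,40],[0.25,-0.088,0.04]],[[-9,-14,50],[0.36,-0.127,0.058]],[[-12,-19,58],[0.46,-0.162,0.073]],[[-14,-23,65],[0.56,-0.197,0.09]],[[-16,-27,72],[0.657,-0.231,0.105]],[[-16,-27,72],[0.657,-0.231,0.105]]]'

```text
time_s: 10.4
tool_pos: [0.5286, -0.0086, 0.2308]
tool_rot: [-168.1, 37.5, 88.0]
force: [-0.0, -0.9, -2.4]
grip_width: 0.0095
```

Emit:
apply_moves --targets '[[[0,-3,4],[0.08,-0.026,0.01]],[[0,-7,9],[0.18,-0.059,0.024]],[[0,-12,15],[0.28,-0.091,0.038]],[[0,-17,21],[0.38,-0.124,0.051]],[[1,-22,27],[0.48,-0.157,0.065]],[[1,-27,32],[0.58,-0.189,0.078]],[[1,-31,36],[0.68,-0.222,0.092]],[[1,-31,36],[0.68,-0.222,0.092]]]'

```text
time_s: 11.2
tool_pos: [0.5276, -0.041, 0.2611]
tool_rot: [180.0, -1.4, 89.6]
force: [-0.3, -1.2, -3.2]
grip_width: 0.0093
```

```bash
python3 - <<'E'
from pour import *
o=env.get_obs(); cur=(o["tool_pos"],R.from_euler('xyz',o["tool_rot"],degrees=True).as_matrix())
print(o["qpos"].round(1),o["grip_width"],o["force"])
rel(cur,pose([.55,.0,.14],7,0,0))
E
```

```text
[-11.2   2.5  14.2  97.4  -2.   80.2   3. ] 0.009336156551418773 [-0.27442995 -1.20305559 -3.18047627]
shift [25.0, 17.0, -18.0] turn [0.795, 0.046, 0.123]
```

Emit:
apply_moves --targets '[[[2,2,-2],[0.09,0.005,0.014]],[[6,4,-5],[0.2,0.011,0.03]],[[10,7,-8],[0.32,0.018,0.05]],[[14,10,-11],[0.44,0.025,0.068]],[[18,13,-14],[0.56,0.032,0.086]],[[22,15,-16],[0.68,0.039,0.105]],[[25,17,-18],[0.795,0.046,0.123]],[[25,17,-18],[0.795,0.046,0.123]]]'

```text
time_s: 12.0
tool_pos: [0.5524, -0.0192, 0.2359]
tool_rot: [-179.4, -47.2, 96.9]
force: [0.2, -0.9, -4.9]
grip_width: 0.009
```

```bash
python3 - <<'E'
from pour import *
o=env.get_obs(); cur=(o["tool_pos"],R.from_euler('xyz',o["tool_rot"],degrees=True).as_matrix())
print(o["qpos"].round(1),o["grip_width"],o["force"])
rel(cur,pose([.55,.0,.14],7,0,0))
h=np.array([.970,.2425,0]); seat=np.array([.5666,.4047,.205])
rel(cur,pose([.65,.28,.115],14,0,0)); rel(cur,pose(seat+.085*h-[0,0,.124-.032],14,0,0))
c=env.read_camera("scene");w=env.read_camera("top")
a=cv2.resize(rgb(c)[90:290,230:430],(400,400),interpolation=2)
b=cv2.resize(rgb(w)[140:270,240:370],(400,400),interpolation=2)
cv2.imwrite("pics/up.png",np.hstack([a,b]))
for p in("pebble0",):
    for r in env.regions_of(c,p)+env.regions_of(w,p):
      v,u=np.nonzero(r["region"]); print(p,round(r["conf"],2),u.mean().round(),v.mean().round())
E
```

```text
[  8.4  23.3  19.6  90.4 -44.4  98.9  41.3] 0.009048323941807563 [ 0.19430327 -0.92166722 -4.86639784]
shift [1.0, -5.0, 7.0] turn [-0.002, -0.007, -0.005]
shift [104.0, 275.0, -18.0] turn [-0.002, -0.007, 0.117]
shift [103.0, 421.0, -20.0] turn [-0.002, -0.007, 0.117]
pebble0 0.72 223.0 258.0
pebble0 0.42 340.0 238.0
pebble0 0.58 371.0 138.0
pebble0 0.54 279.0 214.0
pebble0 0.21 158.0 211.0
```

View pics/up.png

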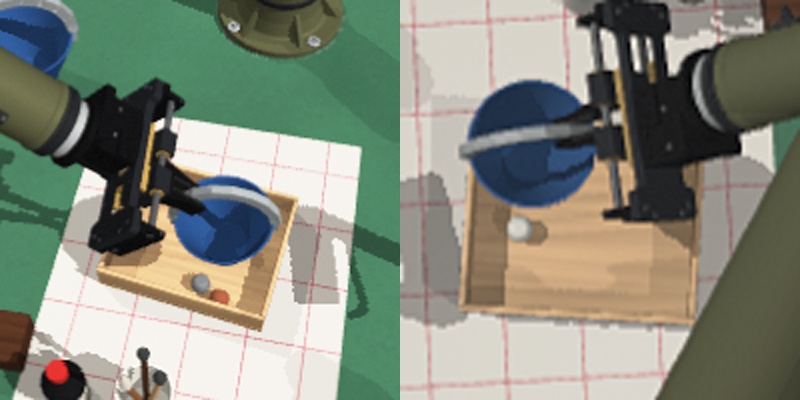

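All three pebbles are in the tray: grey and terracotta at scene crop (200,285) and (220,297), pale in the top crop at (518,228). The pail is empty and upright, so I'll carry it to the hook.

Emit:
apply_moves --targets '[[[6,10,4],[0,0,0.01]],[[20,40,4],[0,0,0.03]],[[37,75,2],[0,0,0.045]],[[55,120,0],[0,-0.003,0.06]],[[72,165,-4],[0,-0.005,0.08]],[[87,210,-8],[0,-0.007,0.1]],[[98,250,-10],[0,-0.007,0.117]],[[104,275,-10],[0,-0.007,0.117]]]'

```text
time_s: 13.0
tool_pos: [0.657, 0.2643, 0.2344]
tool_rot: [178.6, -47.2, 105.5]
force: [-0.1, -0.6, -4.0]
grip_width: 0.0093
```

Emit:
apply_moves --targets '[[[0,12,0],[0,0,0]],[[0,40,0],[0,0,0]],[[0,70,0],[0,0,0]],[[0,100,0],[0,0,0]],[[0,125,0],[0,0,0]],[[0,145,0],[0,0,0]],[[0,145,0],[0,0,0]],[[0,145,0],[0,0,0]]]'

```text
time_s: 13.8
tool_pos: [0.6584, 0.4016, 0.2323]
tool_rot: [178.7, -47.0, 104.9]
force: [0.6, -0.3, -4.5]
grip_width: 0.0094
```

```bash
python3 - <<'E'
from pour import *
o=env.get_obs(); cur=(o["tool_pos"],R.from_euler('xyz',o["tool_rot"],degrees=True).as_matrix())
print(o["qpos"].round(1),o["grip_width"],o["force"])
h=np.array([.970,.2425,0]); seat=np.array([.5666,.4047,.205])
for d,z in((.085,.032),(0,.032),(0,0)): rel(cur,pose(seat+d*h-[0,0,.124-z],14,0,0))
c=env.read_camera("scene");w=env.read_camera("top")
a=cv2.resize(rgb(c)[150:300,400:550],(400,400),interpolation=2)
b=cv2.resize(rgb(w)[110:230,90:210],(400,400),interpolation=2)
cv2.imwrite("pics/hk.png",np.hstack([a,b]))
E
```

```text
[-18.1  31.9   7.6  77.  -52.2  79.5  16.8] 0.009424661229768289 [ 0.55480827 -0.29197918 -4.53267862]
shift [-3.0, -0.0, -16.0] turn [-0.004, 0.015, -0.0]
shift [-86.0, -21.0, -16.0] turn [-0.004, 0.015, -0.0]
shift [-86.0, -21.0, -48.0] turn [-0.004, 0.015, -0.0]
```

View pics/hk.png

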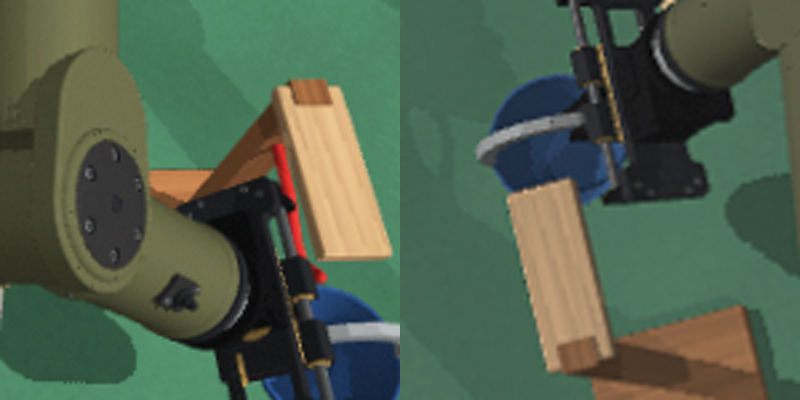

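```bash
sed -i 's#110+u/3,160+(v-300)/3#110+u/3-.33,160+(v-300)/3-.33#; s#435+(u-375)/3,170+(v-300)/3#435+(u-375)/3-.33,170+(v-300)/3-.33#; s/for f in(fun,fun2)/for f in(fun,)/' st.py
python3 st.py
python3 - <<'E'
from pour import *
from fit import pailparts
o=env.get_obs(); Rc=R.from_euler('xyz',o["tool_rot"],degrees=True).as_matrix()
P,Rt=grip([0,0,0],0); M=Rc@Rt.T; org=o["tool_pos"]-M@P
print("pail",org.round(4),R.from_matrix(M).as_euler('xyz',degrees=True).round(1))
S=np.array([.4744,.3817]);ya=np.deg2rad(194.03)
W=lambda p:np.array(p)@R.from_euler('z',ya).as_matrix().T+[*S,0]
out=[]
for n,(r0,r1,c0,c1) in dict(scene=(150,300,400,550),top=(110,230,90,210)).items():
    c=env.read_camera(n); k=400/(r1-r0); im=cv2.resize(rgb(c)[r0:r1,c0:c1],(400,400),interpolation=2)
    tr=lambda p:np.round(((proj(c,p)-[c0,r0]+.5)*k)).astype(int)
    for q in pailparts(): cv2.polylines(im,[cv2.convexHull(tr(q@M.T+org))],1,(0,255,255),1)
    cv2.polylines(im,[tr(W([[-.13,.028,.283],[-.13,-.028,.283],[.02,-.028,.283],[.02,.028,.283]]))],1,(255,0,255),1)
    cv2.polylines(im,[tr(W([[0,0,.21],[-.085,0,.2],[-.105,0,.2],[-.125,0,.222]]))],0,(255,255,0),1)
    cv2.polylines(im,[tr(W([[-.035,.08,.018],[-.035,-.08,.018],[.075,-.08,.018],[.075,.08,.018]]))],1,(255,0,255),1)
    out.append(im)
cv2.imwrite("pics/ov.png",np.hstack(out))
E
```

```text
stand [0.47453609 0.38149933] 193.9934898075613 [[-1.0, -0.8], [-0.4, -1.1], [0.2, -0.2], [-1.0, -0.3], [-0.1, -1.0], [-0.2, -0.0], [-0.9, -0.2], [-0.4, -1.4], [0.7, 1.1], [-1.7, 0.7], [0.2, -1.9], [-0.9, -1.2], [-0.0, -0.8], [0.3, -1.2], [-1.0, 0.3]]
seat [[0.5667168  0.40447144 0.205     ]] tip [[0.59582649 0.41172579 0.227     ]]
pail [0.6551 0.4242 0.1291] [-0.  -0.9 13.9]
```

View pics/ov.png

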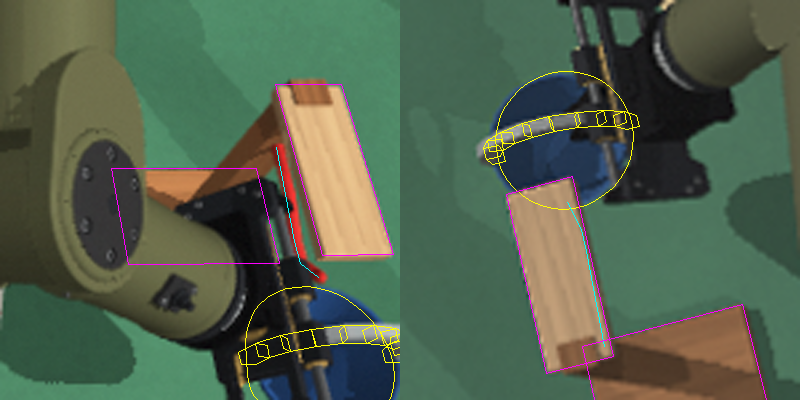

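The stand model lies on the image. The pail sits a few mm off its rigid-grip prediction (handle end at crop 478 against 490), so it slipped slightly. I'll fit that slip.

```bash
cat > slip.py <<'E'
from pour import *
from fit import pailparts, S
from scipy.optimize import minimize
def model(v,o):
    Rc=R.from_euler('xyz',o["tool_rot"],degrees=True).as_matrix(); P,Rt=grip([0,0,0],0); t=Rt[:,2]; G=P-.019*t
    Q=R.from_rotvec([v[0],0,0]).as_matrix()           # rotation about jaw axis at G, plus shift (pail y,z) 
    M=Rc@Rt.T; base=o["tool_pos"]-M@P
    Mp=M@Q; org=base+M@(G+np.array([0,v[1],v[2]])/1000-Q@G)
    return org,Mp
def run(rois,w=(1,1),v0=(0.,0.,0.)):
    o=env.get_obs(); ims=[]
    for n,(r0,r1,c0,c1) in rois.items():
        c=env.read_camera(n); im=cv2.resize(c["image"][r0:r1,c0:c1],None,fx=S,fy=S,interpolation=cv2.INTER_CUBIC).astype(int)
        r,g,b=im[...,0],im[...,1],im[...,2]
        green=(g>r+12)&(g>b+8); blue=(b>r+30)&(b>g+20)
        lt=(im.min(2)>125)&(im.max(2)-im.min(2)<30)
        ims.append((c,(r0,c0),green,blue|lt))
    def cost(v,parts=None):
        org,M=model(v,o); s=[]
        for c,(r0,c0),g,f in ims:
            m=np.zeros(g.shape,np.uint8)
            for q in pailparts():
                h=cv2.convexHull(((proj(c,q@M.T+org)-[c0,r0]+.5)*S).astype(np.float32)); cv2.fillConvexPoly(m,np.round(h).astype(int),1)
            m=m.astype(bool); s.append(((m&g).sum()+(f&~m).sum())/2000)
        if parts: print("cost parts",np.round(s,3))
        return sum(s)+ (v[1]**2+v[2]**2)*2e-3
    best=min((minimize(cost,v,method="Nelder-Mead",options=dict(initial_simplex=np.array(v)+np.array([[0,0,0],[.08,0,0],[0,4,0],[0,0,4]]),xatol=.002,fatol=1e-4)) for v in([0,0,0],[.15,0,0],[-.15,0,0])),key=lambda r:r.fun)
    cost(best.x,1); org,M=model(best.x,o)
    print("slip deg",np.rad2deg(best.x[0]).round(1),best.x[1:].round(1),best.fun.round(3),"rigid cost",cost([0,0,0]).round(3)); return best.x,org,M,o
E
python3 - <<'E'
from slip import *
v,org,M,o=run(dict(scene=(230,340,440,580),top=(115,180,100,165)))
top=org+M@[0,0,.124]; print("org",org.round(4),"crown inner",top.round(4),R.from_matrix(M).as_euler('xyz',degrees=True).round(1), "seat - crown mm",((np.array([.5667,.4045,.205])-top)*1000).round(1))
E
```

```text
cost parts [0.114 0.059]
slip deg 4.8 [-1.  -0.2] 0.175 rigid cost 1.756
org [0.653  0.4328 0.1328] crown inner [0.6536 0.4222 0.2564] [ 4.8 -0.9 13.9] seat - crown mm [-86.9 -17.7 -51.4]
```

The fit is good: the pail slipped 4.8° about the jaw axis. I'll correct this with the tool and work out the entry.

```bash
cat >> slip.py <<'E'
def go(v,o,crown,yaw=13.99):
    org,M=model(v,o); Rw=R.from_euler('z',yaw,degrees=True).as_matrix()
    D=Rw@M.T; c0=org+M@[0,0,.124]
    sh=np.array(crown)-(c0+0) ; tcp=np.array(crown)+D@(o["tool_pos"]-c0)
    print("shift",((tcp-o["tool_pos"])*1000).round(1),"turn",R.from_matrix(D).as_rotvec().round(3))
E
python3 - <<'E'
from slip import *
o=env.get_obs(); v=[np.deg2rad(4.8),-1,-.2]; h=np.array([.9703,.2418,0]); s=np.array([.5667,.4045,.205])
for d,z in((.085,.033),(0,.033),(0,.005),(0,-.004)): go(v,o,s+d*h+[0,0,z])
E
```

```text
shift [ -3.9   0.2 -16.5] turn [-0.086 -0.006  0.001]
shift [-86.4 -20.4 -16.5] turn [-0.086 -0.006  0.001]
shift [-86.4 -20.4 -44.5] turn [-0.086 -0.006  0.001]
shift [-86.4 -20.4 -53.5] turn [-0.086 -0.006  0.001]
```

Emit:
apply_moves --targets '[[[-2,0,-8],[-0.043,-0.003,0]],[[-4,0,-16],[-0.086,-0.006,0]],[[-4,0,-16],[-0.086,-0.006,0]],[[-14,-2,-16],[-0.086,-0.006,0]],[[-25,-5,-16],[-0.086,-0.006,0]],[[-37,-8,-16],[-0.086,-0.006,0]],[[-50,-11,-16],[-0.086,-0.006,0]],[[-50,-11,-16],[-0.086,-0.006,0]]]'

```text
time_s: 14.9
tool_pos: [0.6075, 0.3906, 0.2172]
tool_rot: [-180.0, -42.3, 104.0]
force: [0.3, -0.0, -3.8]
grip_width: 0.0092
```

Emit:
apply_moves --targets '[[[-10,-3,0],[0,0,0]],[[-20,-5,0],[0,0,0]],[[-30,-8,0],[0,0,0]],[[-36,-9,0],[0,0,0]],[[-36,-9,0],[0,0,0]],[[-36,-9,0],[0,0,0]]]'

```text
time_s: 15.5
tool_pos: [0.5726, 0.3823, 0.2169]
tool_rot: [179.9, -42.2, 104.1]
force: [-0.4, -0.1, -2.9]
grip_width: 0.0094
```

```bash
python3 - <<'E'
from slip import *
o=env.get_obs(); print(o["force"],o["qpos"].round(1))
v=[np.deg2rad(4.8),-1,-.2]; go(v,o,[.5667,.4045,.205]); org,M=model(v,o)
W=lambda p:np.array(p)@R.from_euler('z',193.99,degrees=True).as_matrix().T+[.4745,.3815,0]
out=[]
for n,(r0,r1,c0,c1) in dict(scene=(165,315,430,580),top=(130,250,90,210)).items():
    c=env.read_camera(n); k=400/(r1-r0); im=cv2.resize(rgb(c)[r0:r1,c0:c1],(400,400),interpolation=2)
    tr=lambda p:np.round(((proj(c,p)-[c0,r0]+.5)*k)).astype(int)
    for q in pailparts(): cv2.polylines(im,[cv2.convexHull(tr(q@M.T+org))],1,(0,255,255),1)
    cv2.polylines(im,[tr(W([[0,0,.21],[-.085,0,.2],[-.105,0,.2],[-.125,0,.222]]))],0,(255,255,0),1)
    out.append(im)
cv2.imwrite("pics/in.png",np.hstack(out))
E
```

```text
[-0.35565806 -0.08647958 -2.91794488] [-21.7  21.7   8.4  90.8 -47.5  74.6  16.5]
shift [  0.1  -1.8 -33.9] turn [-0.001  0.001 -0.001]
```

View pics/in.png

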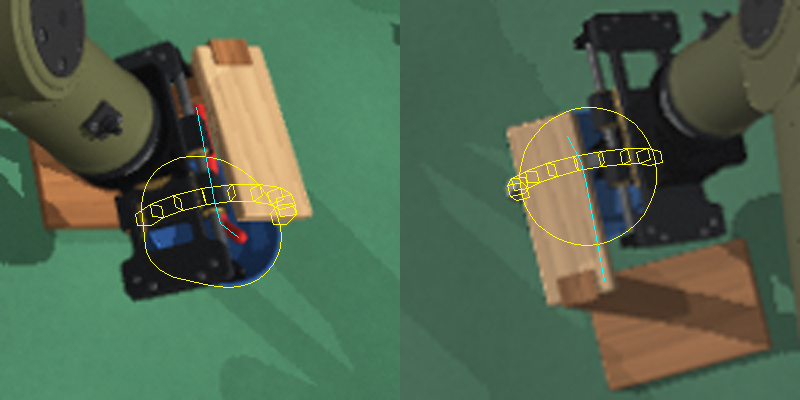

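The handle is past the hook tip (red end at crop 240,238) and above the seat. Lowering, and watching the force.

Emit:
apply_moves --targets '[[[0,-1,-8],[0,0,0]],[[0,-2,-16],[0,0,0]],[[0,-2,-22],[0,0,0]],[[0,-2,-27],[0,0,0]],[[0,-2,-30],[0,0,0]],[[0,-2,-30],[0,0,0]],[[0,-2,-30],[0,0,0]]]'

```text
time_s: 16.3
tool_pos: [0.5725, 0.3803, 0.1868]
tool_rot: [180.0, -42.2, 104.1]
force: [-1.2, -0.1, -4.6]
grip_width: 0.0093
```

Emit:
apply_moves --targets '[[[0,0,-1],[0,0,0]],[[0,0,-2],[0,0,0]],[[0,0,-3],[0,0,0]],[[0,0,-3],[0,0,0]],[[0,0,-3],[0,0,0]]]'

```text
time_s: 16.8
tool_pos: [0.5725, 0.3802, 0.1838]
tool_rot: [180.0, -42.2, 104.1]
force: [-0.3, 0.9, -2.8]
grip_width: 0.0096
```

Emit:
apply_moves --targets '[[[0,0,-1],[0,0,0]],[[0,0,-2],[0,0,0]],[[0,0,-2],[0,0,0]],[[0,0,-2],[0,0,0]]]'

```text
time_s: 17.2
tool_pos: [0.5727, 0.3805, 0.183]
tool_rot: [179.9, -42.3, 104.1]
force: [-1.6, -2.3, 4.4]
grip_width: 0.0094
```

Emit:
apply_moves --targets '[[[0,0,-1],[0,0,0]],[[0,0,-1],[0,0,0]],[[0,0,-1],[0,0,0]]]'

```text
time_s: 17.5
tool_pos: [0.5728, 0.3805, 0.1825]
tool_rot: [179.9, -42.3, 104.2]
force: [-2.5, -2.8, 6.6]
grip_width: 0.0092
```

Contact at the expected seat height. I'll ease off to near zero load and then release.

Emit:
apply_moves --targets '[[[0,0,1],[0,0,0]],[[0,0,1],[0,0,0]],[[0,0,1],[0,0,0]]]'

```text
time_s: 17.8
tool_pos: [0.5727, 0.3805, 0.1827]
tool_rot: [179.9, -42.3, 104.1]
force: [-0.8, -2.9, 5.3]
grip_width: 0.0094
```

Emit:
apply_moves --targets '[[[0,0,0],[0,0,0]],[[0,0,0],[0,0,0]],[[0,0,0],[0,0,0]],[[0,0,0],[0,0,0]],[[0,0,0],[0,0,0]],[[0,0,0],[0,0,0]],[[0,0,0],[0,0,0]],[[0,0,0],[0,0,0]]]' --hand 40

```text
time_s: 18.6
tool_pos: [0.5725, 0.3801, 0.1816]
tool_rot: [180.0, -42.2, 104.1]
force: [-0.3, -0.7, -0.0]
grip_width: 0.0396
```

```bash
python3 - <<'E'
from slip import *
o=env.get_obs(); print(o["force"],o["tool_pos"])
out=[]
for n,(r0,r1,c0,c1) in dict(scene=(165,315,430,580),top=(130,250,90,210)).items():
    c=env.read_camera(n); out.append(cv2.resize(rgb(c)[r0:r1,c0:c1],(400,400),interpolation=2))
cv2.imwrite("pics/rel.png",np.hstack(out))
E
```

```text
[-0.31513444 -0.70128995 -0.0378486 ] [0.57246401 0.38012716 0.18162714]
```

View pics/rel.png

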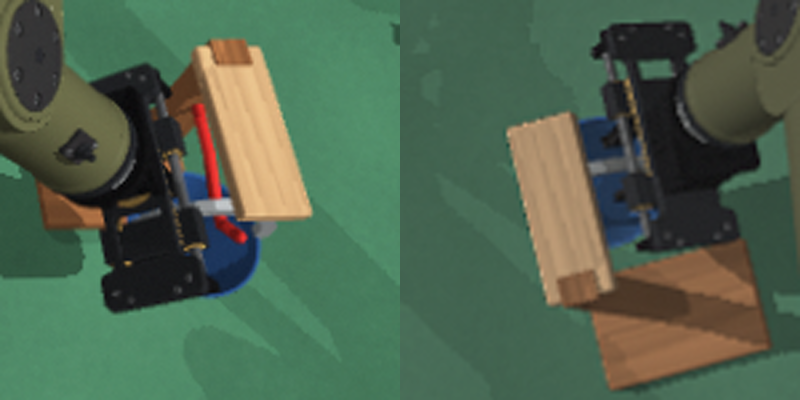

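The handle rests on the hook (crop 215,207) behind the tip (240,237), and the jaws are clear on both sides. Retracting along the tool axis.

Emit:
apply_moves --targets '[[[1,-5,6],[0,0,0]],[[3,-13,15],[0,0,0]],[[6,-23,26],[0,0,0]],[[9,-36,41],[0,0,0]],[[13,-52,59],[0,0,0]],[[17,-70,78],[0,0,0]],[[20,-90,95],[0,0,0]],[[20,-115,105],[0,0,0]]]'

```text
time_s: 19.5
tool_pos: [0.5934, 0.264, 0.2897]
tool_rot: [179.7, -42.2, 104.3]
force: [0.4, -0.1, -0.1]
grip_width: 0.0402
```

Emit:
apply_moves --targets '[[[0,-30,10],[0,0,0]],[[0,-70,20],[0,0,0]],[[0,-110,30],[0,0,0]],[[0,-150,30],[0,0,0]],[[0,-190,30],[0,0,0]],[[0,-220,30],[0,0,0]],[[0,-220,30],[0,0,0]],[[0,-220,30],[0,0,0]]]'

```text
time_s: 20.3
tool_pos: [0.5928, 0.0434, 0.3175]
tool_rot: [179.9, -42.2, 104.0]
force: [1.1, 0.4, -0.6]
grip_width: 0.0397
```

Emit:
apply_moves --targets '[[[0,0,0],[0,0,0]],[[0,0,0],[0,0,0]],[[0,0,0],[0,0,0]],[[0,0,0],[0,0,0]],[[0,0,0],[0,0,0]],[[0,0,0],[0,0,0]],[[0,0,0],[0,0,0]],[[0,0,0],[0,0,0]]]'

```text
time_s: 21.1
tool_pos: [0.5925, 0.0451, 0.3166]
tool_rot: [180.0, -42.2, 104.1]
force: [1.1, -1.0, 0.0]
grip_width: 0.0401
```

```bash
python3 - <<'E'
from slip import *
o=env.get_obs(); print(o["force"],o["tool_pos"],o["time_s"])
a=env.read_camera("scene"); 
for _ in range(4): env.read_camera("top")
b=env.read_camera("scene")
d=np.abs(a["image"].astype(int)-b["image"])[165:315,430:580].max(2); print("motion px",(d>25).sum(),d.max())
full=rgb(b)
for p in("pebble0","brush_pot","ink_bottle","seal_box"):
    for r in env.regions_of(b,p): print(p,round(r["conf"],2),np.round(r["rect"]))
cv2.imwrite("pics/end.png",np.hstack([cv2.resize(full[165:315,430:580],(400,400),interpolation=2),cv2.resize(full[160:310,240:390],(400,400),interpolation=2)]))
E
```

```text
[ 1.05771797 -1.04305437  0.00173817] [0.59246175 0.04511359 0.31661079] 21.1
motion px 0 15
pebble0 0.65 [325. 226. 334. 240.]
pebble0 0.64 [335. 235. 346. 242.]
pebble0 0.56 [351. 209. 358. 218.]
brush_pot 0.88 [284. 262. 318. 307.]
ink_bottle 0.6 [252. 268. 273. 296.]
seal_box 0.82 [200. 240. 249. 278.]
```

View pics/end.png

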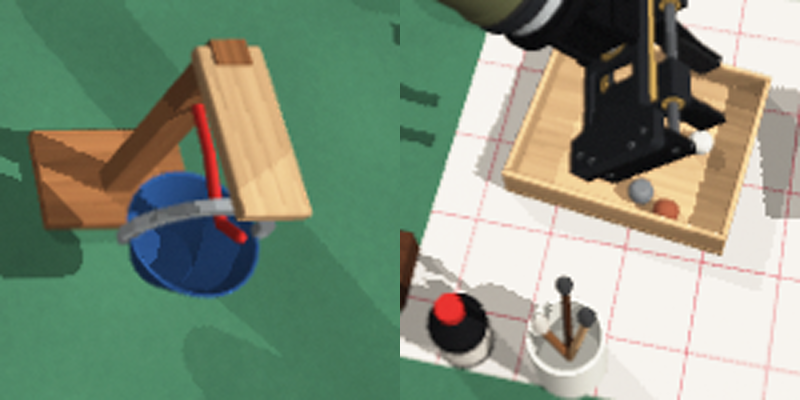

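The pail hangs on the hook, empty and still (0 changed pixels over 0.25 s). The three pebbles are in the tray and the bystanders stand where they were. Handing in.

```bash
python3 -c "
from cell import env
print(env.sign_off())"
```

```text
the job is handed in; nothing more can be done
None
```

I lifted the small blue pail by the shoulder of its handle and tipped it over the tray, and all three pebbles fell in. I then stood it upright, hung it on the red hook, let go and backed the arm off. The job was handed in at about 21 s on the robot's clock; no verdict was reported.

**Last checks:**
- **Pail:** it hangs by its handle on the hook, behind the raised tip, and no pixels around it changed over 0.25 s.
- **Pebbles:** the networks find three in the tray, and the final picture shows the pale, terracotta and grey ones there.
- **Bystanders:** the networks find the brush pot, ink bottle and box within about 3 pixels of where they started.
- **Forces:** the highest reading I saw was about 8 N, when the handle touched the hook. After I backed off it read near zero, with the robot touching nothing.

**Disagreements:**
- While tipping, the pail slipped about 4.8° in the grip. I measured this in the images and corrected it before hanging.
- I did not measure the seat height separately. The handle met the hook within about 2 mm of the expected height.

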